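# Load the dapping die into its bench holder

## Robot

A 6-joint arm with a two-finger parallel gripper is mounted at the origin on the work surface. World frame = base frame: x ahead of the robot, y to its left, z up, the work surface at z = 0. Lengths are in m, angles in degrees, forces in N, time in s.
With the tool pointing down it reaches from about 0.35 to 0.975 m from the base axis. Payload 7.1 kg.
Tool frame: the origin (TCP) lies at the very end of the fingers, on their centre line; the grasp point (between the pads) lies 19 mm behind it (ctrl.pinch_z is the z of the grasp point in the tool frame, in m); z points along the fingers, y is the line along which they close (so a half turn about z gives the same grasp; the last joint's range is limited). The gripper opens to 88 mm and grips with 3 to 60 N. Pads are 20 mm wide; open, the fingers measure 115 mm over their backs; the gripper's body (75 mm by 178 mm) begins 61 mm behind the grasp point.
Start: joints at [73.109, 24.242, 93.386, -0, 62.372, -1.089], TCP at [0.17, 0.601, 0.223] pointing down, gripper open.
Joint ranges: [-172.04, 172.04], [-51.8, 120.97], [4.93, 147.93], [-75.15, 255.16], [6.16, 154.13], [-145.62, 145.62]. Speed limits (degrees/s): [136.94, 136.94, 172.46, 180, 180, 180].

## Interface

Orientations are given as [roll, pitch, yaw] about the fixed x, y, z axes, in that order (R = Rz(yaw) Ry(pitch) Rx(roll)).
In Python, from cell import ctrl, grab_frame, order, masks_of gives the robot as it stands. The module is installed in compiled form; this text tells all that it offers.
- The arm moves only by the tool jog_arm, never from a script. Its argument "increments" is a list of rows, each an object with "dp": the shift along the tool's x, y, z in units of 0.3 m (1.0 is 0.3 m), a list of three; "rotation": the turn, a rotation vector about the tool's x, y, z in units of 360 degrees (1.0 is 360 degrees), a list of three; "gripper": the closure in counts, from 0 (fully open) to 255 (shut). A call has 1 to 8 rows; each row shifts and turns the commanded pose from where the row before left it, along the tool's axes as they then stand; what a row does not reach is not made up. A row lasts 1/10 s, in which the tool goes at most 50 mm and 8.59 degrees, less where a joint would pass 70% of its speed; a pose out of reach is approached as far as the arm can. A call with a number of a shift or a turn outside -1 to 1 is refused whole. A call with a gripper value outside its range is refused whole. The fingers move at their own pace and stop on an object; "force" is the grip in N (left out, the last holds). Time passes only in rows, so rows that do not move let the fingers close. It gives the time, the measured TCP pose, the force, the opening and the grip force at its end, in the units of the state.
- ctrl.get_state(): the state, without advancing time (a new reading comes with each control period).
- grab_frame(name): name is "scene" or "top" or "wrist"; returns a dict with "pixels" (480x640x3 uint8, red, green, blue), "depth" (480x640 float32, m along the optical axis (not along the pixel's ray), 0 where there is no reading), "K" (3x3 intrinsics, pixels), "camera_from_world" (4x4, takes a point from world to camera coordinates). Camera axes: x right, y down, z forward; pixel columns grow to the right and rows downward; lengths in m; the calibration is good to about 2 mm. A picture is of the moment at which its call begins.
- order.sign_off(): hands the job in; it is judged then, once.
Trained networks look in a picture, given as the dict that the camera call returned (one of the last four; its "shot" number tells which), for a name from the list of things; names that differ only in an ending like _2 or _b are one class to them, and where a whole thing is asked for, a point or a joint stands for the part that bears it (a point fixed in the world has none). Each returns a list of dicts, best first, with "conf" (0 to 1); they miss things now and then, are a little off and sometimes report something else, mostly with a low value. They report only what shows in the picture. A call takes as long as a camera call. They do not tell look-alikes from the thing itself.
- masks_of(name, picture): "mask" (480x640 bool, what is visible of it) and "centre" ([column, row] in pixels, amid what is visible of it).
The state is a dict: "time": time; "q": joint angles; "dq": joint speeds; "joint_efforts": joint torques, N m; "tool_pos": TCP position; "tcp_rot": TCP orientation; "force": force on the tool from outside, world axes, zero at the start; "wrist_torque": the same for the moment, N m; "gripper_width": finger opening in m; "gripper_force": force on a finger pad.
Only numpy, scipy, OpenCV 4.12 (cv2) and the standard library are available. Lean on these libraries where they do the work, as an engineer would, in place of code of your own. Each camera call takes 0.05 s, during which the arm holds its last target. There are 200 camera calls.

## Task

Slide the square steel die along the holder's deck until it drops into the pocket in the corner between fence and end stop, then press it gently down until it is fully home on the pocket floor. Then swing the locking lever shut over it as far as it goes, without disturbing the other things on the bench.

Things in the scene. Friction and masses are not known exactly. Their poses are not given: they have to be found in the camera images.
- holder: fixed steel die holder, 142 x 245 mm; origin on its underside below the pocket's centre, z up. In its axes: flat deck at z 24 mm, from x -105 to +21, y -170 to -21, and a strip x -105 to -21 beside the pocket. A fence (face at x +21) runs along the whole +x side, an end stop (face at y +21) along the +y side, both 14 mm above the deck. The lever's post, 44 mm high, stands behind the end stop
- pocket (a point): centre of the pocket's mouth, level with the deck, axes as the holder's. The pocket, in the inside corner of fence and end stop, is 42.5 mm square and 10 mm deep; fence and end stop form its +x and +y walls without a step
- seat (a joint): stiff 36 mm square steel pad in the pocket: 0 = up, its top 4 mm below the deck; 0.006 (m) = down, level with the pocket floor. It carries the die's weight, moves at about 9 N of pressing, and stays where it is left: a die that has dropped in stands 24 mm above the deck and must be pressed down 6 mm more
- die: loose square steel die, 40 x 40 x 28 mm, about 0.34 kg, four round hollows drawn on its flat top, standing on the deck up to 0.35 rad askew. Origin at the centre of its underside, z up. Home, its underside is 10 mm below the deck, its top 18 mm above it. More than 60 N from the fingers spoils it
- lever (a joint): locking lever's angle (rad) about its upright hinge: 0 = open, along the holder's +x; 1.571 = shut against its stop, along -y over the die (clockwise from above). About 1.5 N at the knob moves it; it stays where left. Bar 18 mm wide, 20 to 26 mm above the deck: it clears a die that is home and is blocked by the side of one that is not
- knob (a point): middle of the lever's upright round knob, 14 mm across, which stands from 26 to 64 mm above the deck (this point lies 45 mm above the deck), 85 mm from the hinge
- pivot (a point): on the lever's hinge axis, 19 mm above the deck, 55 mm from the pocket's centre along the holder's +y
- ring_deck: bystander: plain metal finger ring, 22 mm across, 6 mm high, lying on the strip of deck beside the pocket; origin at the centre of its underside
- round_die: bystander: round steel die, 34 mm across, 20 mm high, on the bench behind the fence; origin at the centre of its underside
- hammer: bystander: hammer 240 mm long lying on the bench at the robot's right; origin under its middle
- green_cup: bystander: small green cup, 36 mm across, 20 mm high, on the bench at the robot's left; origin at the centre of its underside
There are look-alikes about, which are no part of the job. What is shaped like the die but purple or yellow is not meant.

How it is judged:
By the outcome, as a careful person would: the job done as asked, in the order asked, and still so for the second after the job is handed in, with the robot touching nothing.
It also fails if it takes over 64 s, if anything falls off the work surface, if the arm or the gripper's body presses on something with over 40 N, if the wrist force passes 120 N, or if a joint passes its speed limit or range.

## Working session

There is one attempt and no reset: what is moved stays moved. The work goes in short steps, Python scripts to look and compute and a tool call to move; the robot and the scene stay as the last step left them, time stands still between calls to the robot, and variables do not carry over. Pictures are saved under pics/ and viewed, at most 10 in all, crops included, and the job is handed in when it is done.

Besides the shell and the picture viewer there is one more tool, called after ">>>" by a JSON object that holds its "fn" and its "kwargs". jog_arm: Moves the arm, as the interface text tells. Its arguments: {"type":"object","properties":{"increments":{"type":"array"},"force":{"type":"number"}},"required":["increments"]}

```bash
mkdir -p pics
cat > h.py <<'E'
import numpy as np, cv2
from cell import ctrl, grab_frame, order, masks_of
def save(p,n,crop=None,s=1):
    im=p["pixels"][...,::-1]
    if crop: im=im[crop[1]:crop[3],crop[0]:crop[2]]
    cv2.imwrite("pics/"+n,cv2.resize(im,None,fx=s,fy=s,interpolation=cv2.INTER_CUBIC))
def cloud(p):
    K=p["K"];d=p["depth"];v,u=np.mgrid[:480,:640]
    c=np.stack([(u-K[0,2])/K[0,0]*d,(v-K[1,2])/K[1,1]*d,d],-1)
    T=np.linalg.inv(p["camera_from_world"])
    w=c@T[:3,:3].T+T[:3,3]; w[d==0]=np.nan
    return w
E
python3 - <<'E'
from h import *
s=ctrl.get_state();print(s);print(ctrl.pinch_z)
for n in("top","scene"):
    p=grab_frame(n);save(p,n+"0.png");w=cloud(p)
    T=np.linalg.inv(p["camera_from_world"]);print(n,T[:3,3].round(3),T[:3,2].round(2))
    for k in("holder","die","lever","knob","ring_deck","round_die","hammer","green_cup"):
        for m in masks_of(k,p)[:3]:
            pts=w[m["mask"]];print(k,round(m["conf"],2),np.round(m["centre"]),np.nanmedian(pts,0).round(3),np.nanpercentile(pts[:,2],95).round(3),m["mask"].sum())
E
```

```text
{'time': 0.0, 'q': array([ 7.31083659e+01,  2.42844046e+01,  9.34308393e+01, -3.38604898e-04,
        6.23704100e+01, -1.08731754e+00]), 'dq': array([ 0.03447177, -0.06575227, -0.03257419, -0.09989205, -0.05414743,
       -0.07311195]), 'joint_efforts': array([ 1.01712714e-03, -5.44625080e+01, -2.73670113e+01,  6.45440910e-02,
        2.26516515e-02, -1.12673979e-04]), 'tool_pos': array([0.1700262 , 0.6008655 , 0.22190604]), 'tcp_rot': array([-1.79914356e+02, -1.32567552e-03,  1.64195840e+02]), 'force': array([ 0.67808727, -0.3067421 ,  0.26002962]), 'wrist_torque': array([ 0.00705215,  0.0315079 , -0.00526788]), 'gripper_force': 0.0, 'gripper_width': 0.08794014088370941}
-0.0187
top [ 0.44  -0.014  1.097] [ 0.1   0.02 -1.  ]
holder 0.59 [347. 244.] [ 0.544 -0.02   0.024] 0.049 9996
die 0.86 [377. 330.] [ 0.383 -0.082  0.028] 0.031 499
die 0.74 [374. 251.] [ 0.526 -0.075  0.052] 0.056 490
die 0.63 [438. 336.] [ 0.378 -0.2    0.028] 0.032 513
lever 0.67 [291. 221.] [0.591 0.081 0.051] 0.087 669
knob 0.64 [289. 216.] [0.59  0.081 0.051] 0.088 626
round_die 0.81 [361. 191.] [ 0.641 -0.052  0.02 ] 0.023 269
hammer 0.63 [496. 230.] [ 0.57  -0.302  0.024] 0.028 2314
green_cup 0.72 [163. 262.] [0.507 0.323 0.009] 0.022 281
scene [ 0.863 -0.611  0.695] [-0.35  0.65 -0.67]
holder 0.83 [319. 273.] [ 0.554 -0.047  0.024] 0.049 7058
die 0.89 [196. 303.] [ 0.382 -0.207  0.026] 0.029 538
die 0.87 [238. 263.] [ 0.386 -0.09   0.026] 0.029 571
die 0.64 [300. 274.] [ 0.528 -0.085  0.05 ] 0.053 652
lever 0.96 [372. 228.] [0.592 0.079 0.05 ] 0.085 499
ring_deck 0.64 [377. 173.] [0.502 0.322 0.012] 0.02 178
ring_deck 0.45 [308. 251.] [ 0.493 -0.001  0.027] 0.03 28
round_die 0.61 [360. 298.] [ 0.641 -0.059  0.019] 0.021 302
hammer 0.84 [259. 394.] [ 0.577 -0.314  0.023] 0.026 3174
hammer 0.64 [364. 298.] [ 0.641 -0.059  0.019] 0.021 313
green_cup 0.74 [376. 174.] [0.503 0.32  0.013] 0.02 162
```

Run:
```python
from h import *
a=cv2.imread("pics/top0.png")[150:360,240:460];b=cv2.imread("pics/scene0.png")[180:340,200:430]
a=cv2.resize(a,None,fx=2.6,fy=2.6,interpolation=2)
cv2.imwrite("pics/t1.png",a);cv2.imwrite("pics/s1.png",cv2.resize(b,None,fx=3.4,fy=3.4,interpolation=2))
```

```text
(no output)
```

View pics/t1.png

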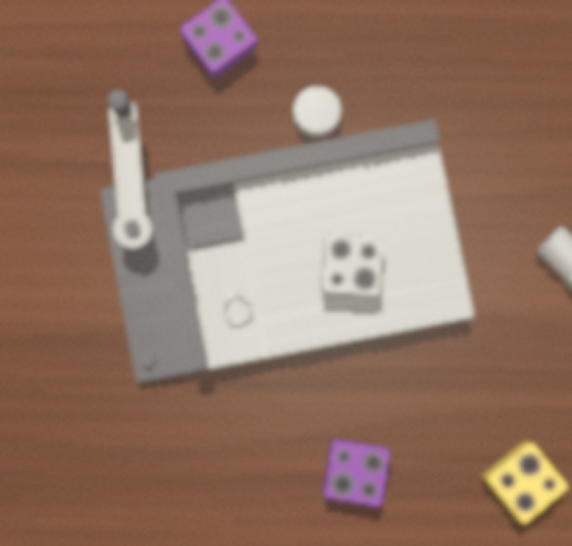

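View pics/s1.png

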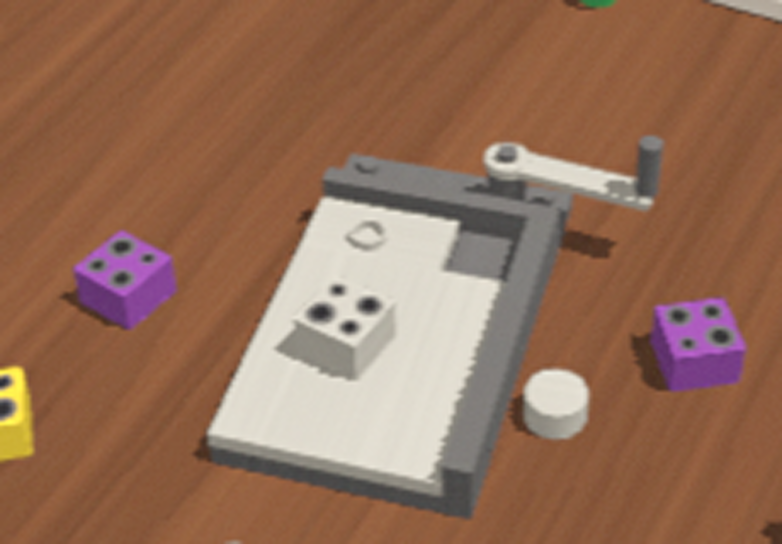

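The steel die (top crop 352,263) is at about (0.526,-0.075). The pocket (215,215) is at the fence/stop corner, the ring is at (238,312), and the lever is open pointing up. The holder yaw is about +11°. I'll move over it for close views.

>>> {"fn": "jog_arm", "kwargs": {"increments": [{"dp": [-0.108,-0.106,-0.0167],"rotation": [0,0,0],"gripper": 0},{"dp": [-0.108,-0.106,-0.0167],"rotation": [0,0,0],"gripper": 0},{"dp": [-0.108,-0.106,-0.0167],"rotation": [0,0,0],"gripper": 0},{"dp": [-0.108,-0.106,-0.0167],"rotation": [0,0,0],"gripper": 0},{"dp": [-0.108,-0.106,-0.0167],"rotation": [0,0,0],"gripper": 0},{"dp": [-0.108,-0.106,-0.0167],"rotation": [0,0,0],"gripper": 0},{"dp": [-0.108,-0.106,-0.0167],"rotation": [0,0,0],"gripper": 0},{"dp": [-0.108,-0.106,-0.0167],"rotation": [0,0,0],"gripper": 0}]}}

```text
time: 1.7
tool_pos: [0.3509, 0.2844, 0.2632]
tcp_rot: [180.0, 0.0, 164.2]
force: [0.6, -0.8, -0.0]
gripper_width: 0.0882
gripper_force: 0.0
```

>>> {"fn": "jog_arm", "kwargs": {"increments": [{"dp": [-0.108,-0.106,-0.0167],"rotation": [0,0,0],"gripper": 0},{"dp": [-0.108,-0.106,-0.0167],"rotation": [0,0,0],"gripper": 0},{"dp": [-0.108,-0.106,-0.0167],"rotation": [0,0,0],"gripper": 0},{"dp": [-0.108,-0.106,-0.0167],"rotation": [0,0,0],"gripper": 0},{"dp": [-0.108,-0.106,-0.0167],"rotation": [0,0,0],"gripper": 0},{"dp": [-0.108,-0.106,-0.0167],"rotation": [0,0,0],"gripper": 0},{"dp": [-0.108,-0.106,-0.0167],"rotation": [0,0,0],"gripper": 0},{"dp": [-0.108,-0.106,-0.0167],"rotation": [0,0,0],"gripper": 0}]}}

```text
time: 2.5
tool_pos: [0.5311, -0.0312, 0.3033]
tcp_rot: [180.0, 0.0, 164.2]
force: [-0.1, 0.8, -0.4]
gripper_width: 0.0879
gripper_force: 0.0
```

>>> {"fn": "jog_arm", "kwargs": {"increments": [{"dp": [0,0,0],"rotation": [0,0,0.0219],"gripper": 0},{"dp": [0,0,0],"rotation": [0,0,0.0219],"gripper": 0},{"dp": [0,0,0],"rotation": [0,0,0.0219],"gripper": 0},{"dp": [0,0,0],"rotation": [0,0,0.0219],"gripper": 0},{"dp": [0,0,0],"rotation": [0,0,0.0219],"gripper": 0},{"dp": [0,0,0],"rotation": [0,0,0.0219],"gripper": 0},{"dp": [0,0,0],"rotation": [0,0,0.0219],"gripper": 0},{"dp": [0,0,0],"rotation": [0,0,0.0219],"gripper": 0}]}}

```text
time: 3.3
tool_pos: [0.5304, -0.0294, 0.3029]
tcp_rot: [180.0, 0.0, 100.8]
force: [-0.2, -0.1, 0.3]
gripper_width: 0.088
gripper_force: 0.0
```

Run:
```python
from h import *
p=grab_frame("wrist");save(p,"w0.png");w=cloud(p)
s=ctrl.get_state();print(s["time"],s["tool_pos"],s["tcp_rot"],s["q"])
T=np.linalg.inv(p["camera_from_world"]);print(T.round(3))
np.savez("w0.npz",**p)
for k in("holder","die","lever","ring_deck"):
    for m in masks_of(k,p)[:3]:
        pts=w[m["mask"]];print(k,round(m["conf"],2),np.round(m["centre"]),np.nanmedian(pts,0).round(3),np.nanpercentile(pts[:,2],95).round(3),m["mask"].sum())
```

```text
3.35 [ 0.53039841 -0.0293646   0.30291022] [ 1.79990842e+02 -1.42510110e-03  1.00409193e+02] [-4.45464881e+00  1.12304342e+01  1.00587180e+02  4.01428156e-03
  6.81739008e+01 -1.48653338e+01]
[[ 0.982  0.18   0.05   0.516]
 [ 0.187 -0.946 -0.267  0.044]
 [-0.001  0.271 -0.963  0.465]
 [ 0.     0.     0.     1.   ]]
die 0.95 [183. 293.] [ 0.37  -0.19   0.028] 0.029 543
die 0.66 [448. 184.] [0.689 0.021 0.028] 0.029 1280
die 0.63 [308. 240.] [ 0.525 -0.073  0.052] 0.053 1088
lever 0.98 [384. 121.] [0.589 0.082 0.051] 0.088 1685
ring_deck 0.57 [288. 168.] [0.486 0.005 0.029] 0.03 12
```

View pics/w0.png

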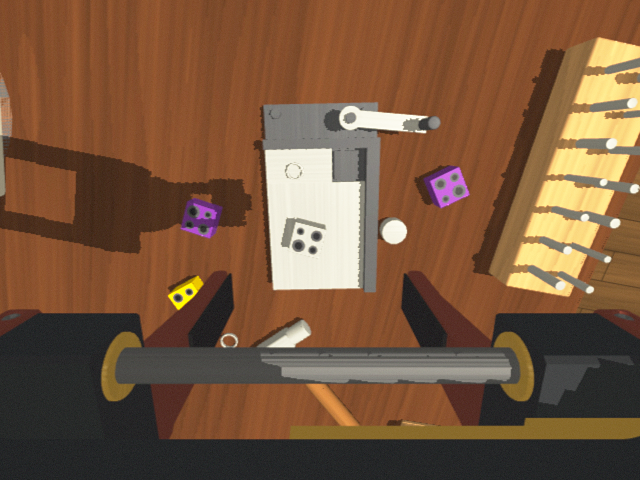

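The wrist view shows the pocket at (347,165), the die at (308,238), the lever hinge at (350,117) with the knob at (430,122), and the fence on the right. Next I'll fit the holder and die poses from depth, using both the wrist and top views.

```bash
cat >> h.py <<'E'
from scipy.optimize import minimize
def hmodel(x,y):
    z=np.zeros_like(x)
    inn=(x>-.105)&(x<.037)&(y>-.170)&(y<.075)
    z[inn]=.024
    z[inn&((x>.021)|(y>.021))]=.038
    z[(abs(x)<.021)&(abs(y)<.021)]=.0195
    return z
def fit_holder(w,g=(0.55,0.02,11*np.pi/180)):
    P=w.reshape(-1,3);P=P[np.isfinite(P).all(1)]
    P=P[(np.hypot(P[:,0]-.54,P[:,1]+.03)<.2)]
    def loc(q):
        c,s=np.cos(q[2]),np.sin(q[2]);d=P[:,:2]-q[:2]
        return d@np.array([c,s]),d@np.array([-s,c])
    def cost(q):
        x,y=loc(q);b=0
        # blur edges by sampling offsets
        for dx,dy in((-.0015,0),(.0015,0),(0,-.0015),(0,.0015)): b=b+hmodel(x+dx,y+dy)/4
        return np.minimum(abs(P[:,2]-b-q[3]),.008).mean()*1e3
    q=np.array([*g,0.])
    for _ in range(3):
        r=minimize(cost,q,method="Nelder-Mead",options=dict(initial_simplex=q+np.vstack([np.zeros(4),np.diag([.008,.008,.06,.002])]),xatol=1e-5,fatol=1e-6,maxiter=600));q=r.x
    return q,r.fun
def square(w,zlo,zhi,c,rad=.04):
    m=(w[...,2]>zlo)&(w[...,2]<zhi)&(np.hypot(w[...,0]-c[0],w[...,1]-c[1])<rad)
    xy=w[m]; return cv2.minAreaRect((xy[:,:2]*1e3).astype(np.float32)),np.median(xy,0),m.sum()
E
python3 - <<'E'
from h import *
for n in("wrist","top","scene"):
    p=grab_frame(n);w=cloud(p);q,f=fit_holder(w)
    print(n,q[:2].round(4),np.degrees(q[2]).round(2),q[3].round(4),f)
    print(square(w,.045,.06,(.527,-.078)))
    m=masks_of("lever",p)
    if m:
        m=m[0]["mask"];a=w[m];k=a[(a[:,2]>.08)];print("knob top",np.median(k,0),len(k));
        b=a[(a[:,2]>.044)&(a[:,2]<.054)];print("bar",cv2.fitLine((b[:,:2]).astype(np.float32),2,0,.01,.01).ravel())
E
```

```text
wrist [0.5604 0.0225] 11.74 0.0001 5.378582573788847
(((525.033935546875, -76.21044921875), (40.52799987792969, 39.88167190551758), 85.96199798583984), array([ 0.52496576, -0.07504386,  0.05204432]), np.int64(985))
knob top [0.63137868 0.08579498 0.08759856] 154
bar [0.99386275 0.11062013 0.584167   0.08107384]
top [0.5631 0.0231] 11.32 0.0003 7.138428795729366
(((527.6046142578125, -93.55008697509766), (11.464449882507324, 7.4199419021606445), 2.9560091495513916), array([ 0.52951261, -0.09334649,  0.05267695]), np.int64(26))
scene [0.5571 0.0233] 12.02 -0.0005 3.651498040182003
(((524.3838500976562, -77.43087768554688), (42.47080612182617, 41.05097579956055), 87.30555725097656), array([ 0.52560572, -0.07974675,  0.05122704]), np.int64(411))
knob top [0.63290048 0.08307809 0.08608353] 46
bar [0.99390703 0.11022149 0.5851107  0.07833245]
```

>>> {"fn": "jog_arm", "kwargs": {"increments": [{"dp": [0,0,0],"rotation": [0,0,0.0194],"gripper": 0},{"dp": [0,0,0],"rotation": [0,0,0.0194],"gripper": 0},{"dp": [-0.032,-0.0016,0.122],"rotation": [0,0,0],"gripper": 0},{"dp": [-0.032,-0.0016,0.122],"rotation": [0,0,0],"gripper": 0},{"dp": [-0.032,-0.0016,0.122],"rotation": [0,0,0],"gripper": 0},{"dp": [-0.032,-0.0016,0.122],"rotation": [0,0,0],"gripper": 0},{"dp": [-0.032,-0.0016,0.122],"rotation": [0,0,0],"gripper": 0},{"dp": [0,0,0],"rotation": [0,0,0],"gripper": 0}]}}

```text
time: 4.65
tool_pos: [0.5223, -0.0774, 0.1158]
tcp_rot: [-179.5, -0.1, 87.1]
force: [-0.2, 0.2, 0.0]
gripper_width: 0.0876
gripper_force: 0.0
```

Run:
```python
from h import *
p=grab_frame("wrist");save(p,"w1.png");w=cloud(p)
q,f=fit_holder(w,(.56,.0225,.205));print(q,np.degrees(q[2]),f)
print(square(w,.045,.06,(.525,-.076)))
P=w[(w[...,2]>.017)&(w[...,2]<.0215)&(np.hypot(w[...,0]-.56,w[...,1]-.0225)<.035)]
print("pad",cv2.minAreaRect((P[:,:2]*1e3).astype(np.float32)),len(P),P.mean(0))
s=ctrl.get_state();print(s["tool_pos"],s["tcp_rot"])
```

```text
[5.60349139e-01 2.26567152e-02 2.06500868e-01 1.24830079e-04] 11.831628186625602 4.234214658567928
(((525.131103515625, -76.70083618164062), (40.603004455566406, 40.050941467285156), 85.9865951538086), array([ 0.52506464, -0.07500558,  0.05214787]), np.int64(3220))
pad ((560.1900634765625, 23.81526756286621), (41.971527099609375, 42.71001052856445), 11.888755798339844) 2873 [0.56014538 0.02443926 0.02000245]
[ 0.52407575 -0.07720715  0.11828931] [-1.79721985e+02 -3.54647476e-02  8.71212789e+01]
```

View pics/w1.png

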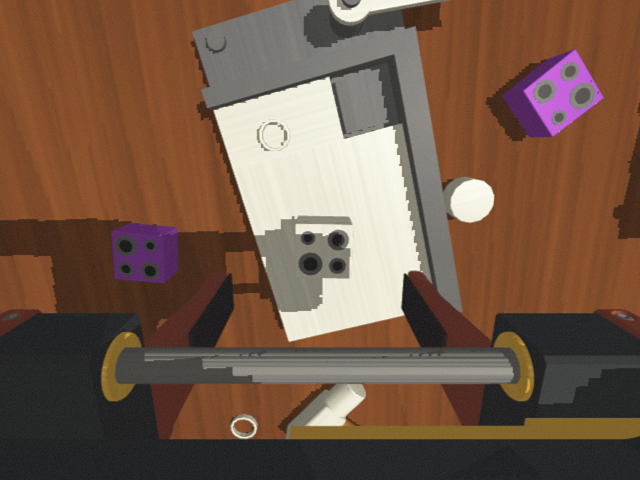

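The wrist fit gives the holder at (0.5603, 0.023), yaw 11.85°. The die is at (0.525,-0.076), yaw -4°, with its top at 52 mm, which matches the given sizes. In the picture the die is at (325,250), centred between the fingers. Now I'll descend and grip it lightly by its upper part.

>>> {"fn": "jog_arm", "kwargs": {"increments": [{"dp": [0.003,0.003,0.1],"rotation": [0,0,0.003],"gripper": 0},{"dp": [0,0,0.1],"rotation": [0,0,0],"gripper": 0},{"dp": [0,0,0.057],"rotation": [0,0,0],"gripper": 0},{"dp": [0,0,0],"rotation": [0,0,0],"gripper": 100},{"dp": [0,0,0],"rotation": [0,0,0],"gripper": 200},{"dp": [0,0,0],"rotation": [0,0,0],"gripper": 200},{"dp": [0,0,0],"rotation": [0,0,0],"gripper": 200},{"dp": [0,0,0],"rotation": [0,0,0],"gripper": 200}], "force": 6}}

```text
time: 5.5
tool_pos: [0.5273, -0.0764, 0.0438]
tcp_rot: [179.9, 0.0, 86.1]
force: [0.5, 0.4, -0.2]
gripper_width: 0.0512
gripper_force: 0.0
```

>>> {"fn": "jog_arm", "kwargs": {"increments": [{"dp": [0,0,0],"rotation": [0,0,0],"gripper": 200},{"dp": [0,0,0],"rotation": [0,0,0],"gripper": 200},{"dp": [0,0,0],"rotation": [0,0,0],"gripper": 200},{"dp": [0,0,0],"rotation": [0,0,0],"gripper": 200}]}}

```text
time: 5.9
tool_pos: [0.5264, -0.0763, 0.0431]
tcp_rot: [-180.0, -0.0, 86.1]
force: [-2.9, 0.3, 6.0]
gripper_width: 0.0403
gripper_force: 6.0
```

```bash
cat >> h.py <<'E'
def settle(n=5):
    r=[]
    for _ in range(n):
        p=grab_frame("wrist");s=ctrl.get_state();r.append([*s["tool_pos"],*s["tcp_rot"],*s["force"]])
    print(s["time"],np.round(r,4)[:,:3].tolist());print(np.round(np.median(r,0),4),s["gripper_width"],s["gripper_force"])
    return p
def local(xy,h=(.5603,.0232,11.85)):
    t=np.radians(h[2]);d=np.array(xy[:2])-h[:2];return d@[np.cos(t),np.sin(t)],d@[-np.sin(t),np.cos(t)]
E
python3 - <<'E'
from h import *
p=settle(4);print(square(cloud(p),.045,.06,(.525,-.076)))
E
```

```text
6.1 [[0.5264, -0.0764, 0.0431], [0.5264, -0.0763, 0.0431], [0.5264, -0.0763, 0.0431], [0.5264, -0.0763, 0.0431]]
[ 5.264000e-01 -7.630000e-02  4.310000e-02 -1.799804e+02 -1.800000e-03
  8.607250e+01 -1.993800e+00  5.190000e-02  6.138900e+00] 0.040011833376493874 6.0003988444805145
(((525.58984375, -76.48184967041016), (40.52764892578125, 57.8028564453125), 86.28077697753906), array([ 0.52571767, -0.07294778,  0.0521778 ]), np.int64(6862))
```

>>> {"fn": "jog_arm", "kwargs": {"increments": [{"dp": [0,0,0],"rotation": [0,0,-0.0146],"gripper": 200},{"dp": [0,0,0],"rotation": [0,0,-0.0146],"gripper": 200},{"dp": [0,0,0],"rotation": [0,0,-0.0146],"gripper": 200},{"dp": [0.034,0.056,0],"rotation": [0,0,0],"gripper": 200},{"dp": [0.034,0.056,0],"rotation": [0,0,0],"gripper": 200},{"dp": [0.034,0.056,0],"rotation": [0,0,0],"gripper": 200},{"dp": [0,0,0],"rotation": [0,0,0],"gripper": 200},{"dp": [0,0,0],"rotation": [0,0,0],"gripper": 200}]}}

```text
time: 6.9
tool_pos: [0.5705, -0.0356, 0.0427]
tcp_rot: [179.9, 0.0, 101.9]
force: [1.8, 2.1, 0.1]
gripper_width: 0.0402
gripper_force: 6.0
```

Run:
```python
from h import *
p=settle(2);save(p,"w2.png");s=ctrl.get_state();print(local(s["tool_pos"]),s["force"])
```

```text
7.0 [[0.57, -0.0359, 0.0427], [0.5696, -0.0361, 0.0427]]
[ 5.698000e-01 -3.600000e-02  4.270000e-02  1.799555e+02  2.500000e-03
  1.018488e+02  1.940300e+00  6.208000e-01 -1.064500e+00] 0.040003645877000324 5.997442156076431
(np.float64(-0.0030670907946279023), np.float64(-0.059970470988655405)) [ 1.65460863  0.79984502 -1.67003107]
```

View pics/w2.png

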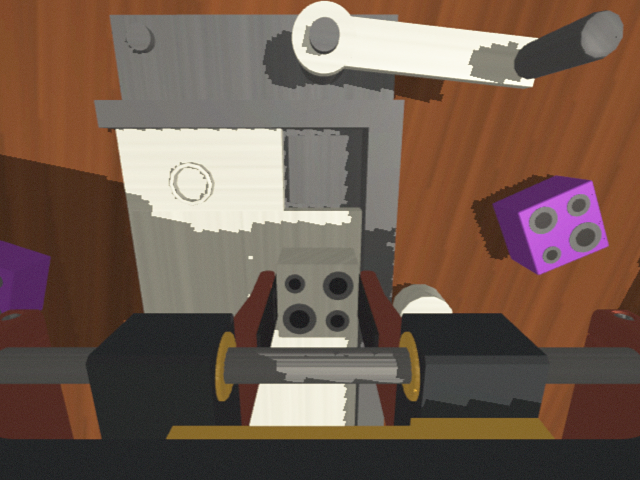

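The die is held square to the holder, at (315,300) in the image next to the fence. Now I'll creep it to the fence.

>>> {"fn": "jog_arm", "kwargs": {"increments": [{"dp": [0.01,0.004,0],"rotation": [0,0,0],"gripper": 200},{"dp": [0.01,0.004,0],"rotation": [0,0,0],"gripper": 200},{"dp": [0,0,0],"rotation": [0,0,0],"gripper": 200}]}}

```text
time: 7.3
tool_pos: [0.57, -0.0297, 0.0426]
tcp_rot: [-179.9, -0.0, 101.8]
force: [-0.8, -1.8, 1.6]
gripper_width: 0.0398
gripper_force: 6.0
```

>>> {"fn": "jog_arm", "kwargs": {"increments": [{"dp": [0,0.002,0],"rotation": [0,0,0],"gripper": 200},{"dp": [0,0.002,0],"rotation": [0,0,0],"gripper": 200},{"dp": [0,0,0],"rotation": [0,0,0],"gripper": 200}]}}

```text
time: 7.6
tool_pos: [0.5702, -0.0296, 0.0426]
tcp_rot: [-179.8, -0.0, 101.8]
force: [-5.1, -3.3, 4.9]
gripper_width: 0.0401
gripper_force: 6.0
```

Run:
```python
from h import *
s=ctrl.get_state();print(local(s["tool_pos"]),s["force"],s["tcp_rot"])
```

```text
(np.float64(-0.001134678841903249), np.float64(-0.05372133156898816)) [-5.10279957 -3.30207627  4.94335338] [-1.79809388e+02 -3.84609814e-02  1.01843345e+02]
```

>>> {"fn": "jog_arm", "kwargs": {"increments": [{"dp": [0,0.003,0],"rotation": [0,0,0],"gripper": 200},{"dp": [0,0,0],"rotation": [0,0,0],"gripper": 200}]}}

```text
time: 7.8
tool_pos: [0.571, -0.0293, 0.0426]
tcp_rot: [-179.8, -0.1, 101.8]
force: [-5.0, -2.1, 5.6]
gripper_width: 0.0398
gripper_force: 6.0
```

>>> {"fn": "jog_arm", "kwargs": {"increments": [{"dp": [0.03,0,0],"rotation": [0,0,0],"gripper": 200},{"dp": [0.03,0,0],"rotation": [0,0,0],"gripper": 200},{"dp": [0,0,0],"rotation": [0,0,0],"gripper": 200}]}}

```text
time: 8.1
tool_pos: [0.5687, -0.0103, 0.0426]
tcp_rot: [-180.0, -0.0, 101.9]
force: [-1.0, 2.4, -0.1]
gripper_width: 0.0397
gripper_force: 6.0
```

Run:
```python
from h import *
s=ctrl.get_state();print(local(s["tool_pos"]),s["force"],s["tcp_rot"])
```

```text
(np.float64(0.0013401237970002485), np.float64(-0.03451010339094528)) [-1.04957009  2.38709224 -0.0569039 ] [-1.79977954e+02 -4.10817933e-02  1.01880907e+02]
```

>>> {"fn": "jog_arm", "kwargs": {"increments": [{"dp": [0.01,0.002,0],"rotation": [0,0,0],"gripper": 200},{"dp": [0.01,0.002,0],"rotation": [0,0,0],"gripper": 200},{"dp": [0,0,0],"rotation": [0,0,0],"gripper": 200}]}}

```text
time: 8.4
tool_pos: [0.5679, -0.0059, 0.0428]
tcp_rot: [-179.8, 0.0, 101.9]
force: [-4.3, -4.9, 4.8]
gripper_width: 0.0401
gripper_force: 6.0
```

Run:
```python
from h import *
settle(2);s=ctrl.get_state();print(local(s["tool_pos"]),s["force"],s["tcp_rot"])
```

```text
8.5 [[0.5679, -0.0059, 0.0428], [0.5679, -0.0059, 0.0428]]
[ 5.679000e-01 -5.900000e-03  4.280000e-02 -1.798529e+02  1.480000e-02
  1.018892e+02 -4.771800e+00 -4.655400e+00  4.185700e+00] 0.04053536240420101 5.995398089289665
(np.float64(0.001441557639159248), np.float64(-0.030060538511367266)) [-4.52682515 -3.89358324  4.28410184] [-1.79853718e+02  1.24678974e-02  1.01886067e+02]
```

>>> {"fn": "jog_arm", "kwargs": {"increments": [{"dp": [0.01,0.002,0],"rotation": [0,0,0],"gripper": 200},{"dp": [0.01,0.002,0],"rotation": [0,0,0],"gripper": 200},{"dp": [0,0,0],"rotation": [0,0,0],"gripper": 200}]}}

```text
time: 8.8
tool_pos: [0.5664, -0.0, 0.0424]
tcp_rot: [-179.7, -0.0, 101.9]
force: [-8.6, -6.9, 5.3]
gripper_width: 0.0404
gripper_force: 5.9
```

Run:
```python
from h import *
p=settle(2);save(p,"w3.png");s=ctrl.get_state();print(local(s["tool_pos"]),s["force"],s["tcp_rot"])
```

```text
8.9 [[0.5664, -0.0, 0.0424], [0.5664, -0.0, 0.0424]]
[ 5.664000e-01 -0.000000e+00  4.240000e-02 -1.796900e+02 -7.300000e-03
  1.018823e+02 -8.080700e+00 -6.731300e+00  5.582200e+00] 0.040508303919477365 5.9023879654705524
(np.float64(0.001198723922081385), np.float64(-0.023996365283475377)) [-7.82139301 -6.84972451  6.09422722] [-1.79691342e+02 -7.74252571e-03  1.01881264e+02]
```

View pics/w3.png

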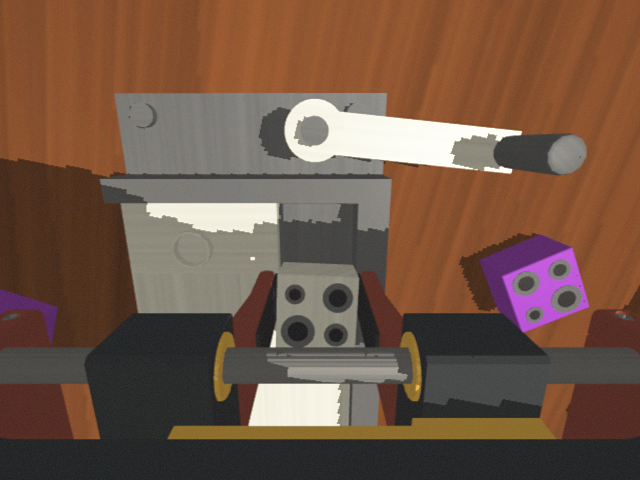

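Fence contact is confirmed: it stalls at x=+1.2 mm with about 10 N. I'll ease off and slide along the fence toward the stop.

>>> {"fn": "jog_arm", "kwargs": {"increments": [{"dp": [0.01,-0.003,0],"rotation": [0,0,0],"gripper": 200},{"dp": [0.02,-0.003,0],"rotation": [0,0,0],"gripper": 200},{"dp": [0.02,0,0],"rotation": [0,0,0],"gripper": 200},{"dp": [0.01,0,0],"rotation": [0,0,0],"gripper": 200},{"dp": [0,0,0],"rotation": [0,0,0],"gripper": 200}]}}

```text
time: 9.4
tool_pos: [0.5627, 0.0187, 0.0424]
tcp_rot: [-179.9, -0.0, 101.9]
force: [-3.7, 1.5, -2.6]
gripper_width: 0.0399
gripper_force: 6.0
```

Run:
```python
from h import *
s=ctrl.get_state();print(local(s["tool_pos"]),s["force"],s["tcp_rot"])
```

```text
(np.float64(0.001475094884452846), np.float64(-0.004891616707503659)) [-3.73801595  1.46081513 -2.59588601] [-1.79917072e+02 -3.89682058e-02  1.01886972e+02]
```

>>> {"fn": "jog_arm", "kwargs": {"increments": [{"dp": [0.006,0,0],"rotation": [0,0,0],"gripper": 200},{"dp": [0.006,0,0],"rotation": [0,0,0],"gripper": 200},{"dp": [0,0,0],"rotation": [0,0,0],"gripper": 200}]}}

```text
time: 9.7
tool_pos: [0.5622, 0.0214, 0.0425]
tcp_rot: [-179.9, -0.0, 101.8]
force: [-3.0, -1.9, -5.0]
gripper_width: 0.0398
gripper_force: 6.0
```

Run:
```python
from h import *
s=ctrl.get_state();print(local(s["tool_pos"]),s["force"],s["tcp_rot"])
```

```text
(np.float64(0.0015343387007272034), np.float64(-0.0021736378535036393)) [-2.97933668 -1.86901469 -4.95808966] [-1.79936648e+02 -9.15518991e-03  1.01845033e+02]
```

>>> {"fn": "jog_arm", "kwargs": {"increments": [{"dp": [0.006,0,0],"rotation": [0,0,0],"gripper": 200},{"dp": [0.004,0,0],"rotation": [0,0,0],"gripper": 200},{"dp": [0,0,0],"rotation": [0,0,0],"gripper": 200}]}}

```text
time: 10.0
tool_pos: [0.5617, 0.0241, 0.0426]
tcp_rot: [-179.9, 0.0, 101.8]
force: [-3.8, -2.6, -4.2]
gripper_width: 0.04
gripper_force: 6.0
```

Run:
```python
from h import *
s=ctrl.get_state();print(local(s["tool_pos"]),s["force"],s["tcp_rot"])
```

```text
(np.float64(0.001519848922142389), np.float64(0.0006186754240520971)) [-3.76460532 -2.57171999 -4.18487335] [-1.79937710e+02  1.50169870e-03  1.01846125e+02]
```

>>> {"fn": "jog_arm", "kwargs": {"increments": [{"dp": [0.004,0,0],"rotation": [0,0,0],"gripper": 200},{"dp": [0.003,0,0],"rotation": [0,0,0],"gripper": 200},{"dp": [0,0,0],"rotation": [0,0,0],"gripper": 200}]}}

```text
time: 10.3
tool_pos: [0.5613, 0.0261, 0.0426]
tcp_rot: [-179.9, 0.0, 101.8]
force: [-4.7, -2.8, -3.3]
gripper_width: 0.0403
gripper_force: 6.0
```

Run:
```python
from h import *
s=ctrl.get_state();print(local(s["tool_pos"]),s["force"],s["tcp_rot"])
```

```text
(np.float64(0.0015546908374706847), np.float64(0.0026534487461113343)) [-4.6502987  -2.80057985 -3.31062247] [-1.79942597e+02  4.19008385e-03  1.01843377e+02]
```

Run:
```python
from h import *
p=grab_frame("wrist");save(p,"w4.png",(220,150,420,350),3)
w=cloud(p);r=square(w,.048,.058,(.561,.024),.03);print(r)
```

```text
(((561.920166015625, 19.489479064941406), (53.07463455200195, 37.98372268676758), 11.827980041503906), array([0.56168026, 0.02167581, 0.05284104]), np.int64(6113))
```

View pics/w4.png

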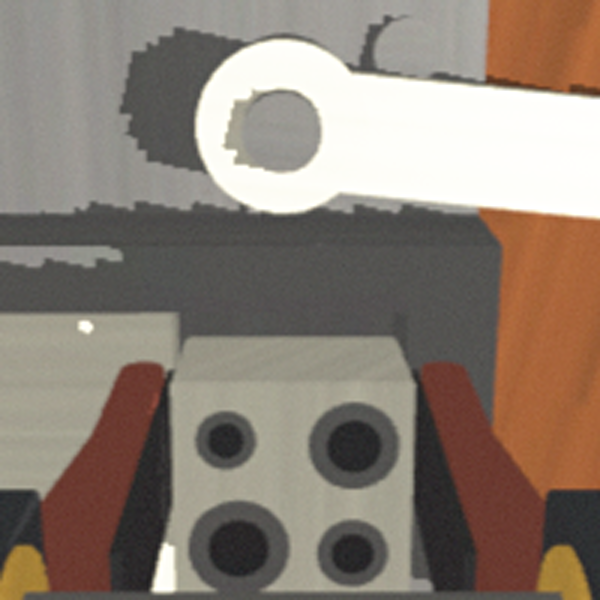

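Run:
```python
from h import *
p=grab_frame("wrist");w=cloud(p)
t=np.radians(11.85);c,s=np.cos(t),np.sin(t);d=w[...,:2]-[.5603,.0232];x=d@[c,s];y=d@[-s,c];z=w[...,2]
col=abs(x)<.012
top=col&(z>.0505)&(z<.055)&(y<.04);print("top far edge",np.percentile(y[top],[97,99,99.8])*1e3)
for a in np.arange(14,34,1):
    m=col&(y*1e3>=a)&(y*1e3<a+1);print(a,m.sum(),np.round(np.nanpercentile(z[m],[5,50,95]),4) if m.sum() else "")
s0=(abs(x+.04)<.012)
for a in np.arange(14,30,1):
    m=s0&(y*1e3>=a)&(y*1e3<a+1);print("strip",a,m.sum(),np.round(np.nanmedian(z[m]),4))
```

```text
top far edge [13.54701326 14.20272209 14.72398873]
14 270 [0.0196 0.0475 0.0518]
15 63 [0.0192 0.0202 0.0211]
16 1 [0.0215 0.0215 0.0215]
17 0 
18 0 
19 0 
20 32 [0.1477 0.1493 0.1507]
21 720 [0.1485 0.1501 0.1515]
22 866 [0.038  0.1506 0.1522]
23 136 [0.0372 0.0384 0.1527]
24 379 [0.0376 0.1548 0.1618]
25 2910 [0.1398 0.1593 0.1628]
26 3211 [0.1402 0.1596 0.1634]
27 694 [0.0381 0.1408 0.1634]
28 603 [0.0379 0.1404 0.1416]
29 725 [0.0379 0.1399 0.1411]
30 968 [0.0382 0.1387 0.1406]
31 949 [0.0381 0.1374 0.1397]
32 115 [0.0373 0.0384 0.1385]
33 517 [0.0149 0.0286 0.0385]
strip 14 185 0.0795
strip 15 82 0.0242
strip 16 172 0.1461
strip 17 254 0.1468
strip 18 256 0.1469
strip 19 314 0.1468
strip 20 304 0.1468
strip 21 339 0.1468
strip 22 420 0.1467
strip 23 400 0.1466
strip 24 570 0.1469
strip 25 3031 0.159
strip 26 3190 0.1596
strip 27 668 0.147
strip 28 480 0.1466
strip 29 472 0.1465
```

The picture and depth show the die slipped about 8 mm in the fingers while rubbing the fence. Its far edge is at y≈14.5, so there are still about 6–7 mm to the stop. I'll grip a bit firmer and continue.

>>> {"fn": "jog_arm", "kwargs": {"increments": [{"dp": [0,-0.002,0],"rotation": [0,0,0],"gripper": 200},{"dp": [0.006,0,0],"rotation": [0,0,0],"gripper": 200},{"dp": [0.006,0,0],"rotation": [0,0,0],"gripper": 200},{"dp": [0.004,0,0],"rotation": [0,0,0],"gripper": 200},{"dp": [0,0,0],"rotation": [0,0,0],"gripper": 200}], "force": 12}}

```text
time: 10.9
tool_pos: [0.5602, 0.0312, 0.0428]
tcp_rot: [180.0, -0.0, 101.9]
force: [-2.7, -2.0, -2.9]
gripper_width: 0.0397
gripper_force: 12.0
```

```bash
cat > e.py <<'E'
from h import *
def edge():
    p=grab_frame("wrist");w=cloud(p)
    t=np.radians(11.85);c,s=np.cos(t),np.sin(t);d=w[...,:2]-[.5603,.0232];x=d@[c,s];y=d@[-s,c];z=w[...,2]
    top=(abs(x)<.012)&(z>.044)&(z<.056)&(y<.03);print("top far edge",np.percentile(y[top],[97,99,99.8])*1e3,"z",np.median(z[top]))
    st=ctrl.get_state();f=st["force"];print("tcp",np.round(local(st["tool_pos"]),4),st["tool_pos"][2].round(4),"floc",np.round([c*f[0]+s*f[1],-s*f[0]+c*f[1],f[2]],1),st["tcp_rot"].round(2),st["gripper_width"].round(4),st["time"])
    return p
if __name__=="__main__": edge()
E
python3 e.py
```

```text
top far edge [19.44465567 19.70827952 19.96010279] z 0.05296398930148333Traceback (most recent call last):
  File "e.py", line 8, in <module>
    if __name__=="__main__": edge()
                             ~~~~^^
  File "e.py", line 6, in edge
    st=ctrl.get_state();f=st["force"];print("tcp",np.round(local(st["tool_pos"]),4),st["tool_pos"][2].round(4),"floc",np.round([c*f[0]+s*f[1],-s*f[0]+c*f[1],f[2]],1),st["tcp_rot"].round(2),st["gripper_width"].round(4),st["time"])
                                                                                                                                                                                             ^^^^^^^^^^^^^^^^^^^^^^^^^
AttributeError: 'float' object has no attribute 'round'
```

>>> {"fn": "jog_arm", "kwargs": {"increments": [{"dp": [0.003,0,0],"rotation": [0,0,0],"gripper": 200},{"dp": [0.002,0,0],"rotation": [0,0,0],"gripper": 200},{"dp": [0,0,0],"rotation": [0,0,0],"gripper": 200}]}}

```text
time: 11.25
tool_pos: [0.5599, 0.0325, 0.0427]
tcp_rot: [180.0, -0.0, 101.8]
force: [-2.8, -3.1, -3.5]
gripper_width: 0.0398
gripper_force: 12.0
```

```bash
sed -i 's/st\["gripper_width"\].round(4)/st["gripper_width"]/' e.py; python3 e.py
```

```text
top far edge [20.81638671 21.01137499 21.27794499] z 0.05293067147477101
tcp [0.0015 0.0092] 0.0427 floc [-2.7 -1.7 -3.4] [180.    -0.   101.85] 0.04010396657440923 11.3
```

>>> {"fn": "jog_arm", "kwargs": {"increments": [{"dp": [0,0,0],"rotation": [0,0,0],"gripper": 115},{"dp": [0,0,0],"rotation": [0,0,0],"gripper": 115},{"dp": [0,0,0],"rotation": [0,0,0],"gripper": 115},{"dp": [0,0,0],"rotation": [0,0,0],"gripper": 115}]}}

```text
time: 11.7
tool_pos: [0.5607, 0.0325, 0.0432]
tcp_rot: [179.9, 0.0, 101.8]
force: [-0.4, -0.6, -0.2]
gripper_width: 0.048
gripper_force: 0.0
```

Run:
```python
from e import *
save(edge(),"w5.png",(220,150,420,350),3)
```

```text
top far edge [19.79185618 20.11341224 20.38583278] z 0.04757160811568402
tcp [0.0021 0.0091] 0.043 floc [-0.   0.1  0.8] [1.7993e+02 1.0000e-02 1.0185e+02] 0.048107548646714265 11.75
```

View pics/w5.png

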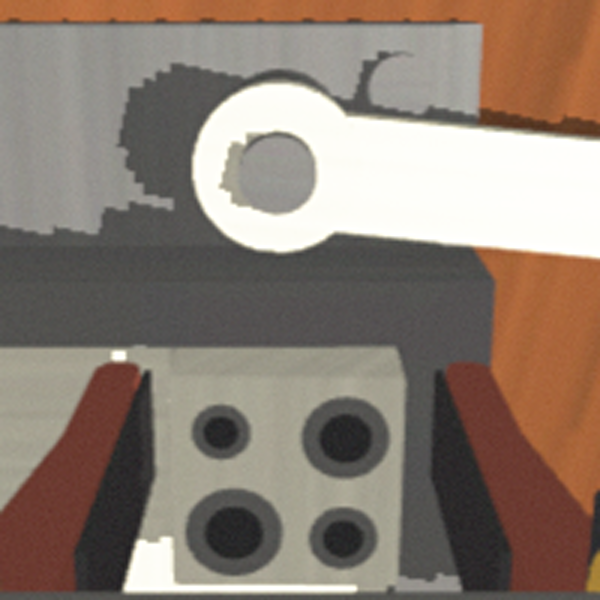

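The die dropped in: its top is at 47.6 mm, where 48 is expected, and it sits flat. Next I'll raise, close the fingers, centre over the die and press.

>>> {"fn": "jog_arm", "kwargs": {"increments": [{"dp": [0,0,-0.06],"rotation": [0,0,0],"gripper": 115},{"dp": [-0.015,-0.003,-0.04],"rotation": [0,0,0],"gripper": 255},{"dp": [-0.015,-0.003,0],"rotation": [0,0,0],"gripper": 255},{"dp": [0,0,0],"rotation": [0,0,0],"gripper": 255},{"dp": [0,0,0],"rotation": [0,0,0],"gripper": 255},{"dp": [0,0,0],"rotation": [0,0,0],"gripper": 255},{"dp": [0,0,0],"rotation": [0,0,0],"gripper": 255},{"dp": [0,0,0],"rotation": [0,0,0],"gripper": 255}]}}

```text
time: 12.55
tool_pos: [0.5598, 0.0233, 0.0724]
tcp_rot: [-180.0, -0.0, 101.9]
force: [0.6, -0.7, -0.1]
gripper_width: 0.0007
gripper_force: 0.0
```

```bash
python3 e.py
```

```text
top far edge [20.01342755 20.18066158 20.36862887] z 0.04751333278869521
tcp [-0.0004  0.0002] 0.0725 floc [ 0.   0.3 -0.9] [-179.98   -0.    101.85] 0.00045422515097321526 12.6
```

Now I'll go down to z≈0.049, then press in small steps.

>>> {"fn": "jog_arm", "kwargs": {"increments": [{"dp": [0,0,0.04],"rotation": [0,0,0],"gripper": 255},{"dp": [0,0,0.035],"rotation": [0,0,0],"gripper": 255},{"dp": [0,0,0.01],"rotation": [0,0,0],"gripper": 255},{"dp": [0,0,0.005],"rotation": [0,0,0],"gripper": 255},{"dp": [0,0,0],"rotation": [0,0,0],"gripper": 255}]}}

```text
time: 13.1
tool_pos: [0.5596, 0.0232, 0.0453]
tcp_rot: [-179.9, -0.0, 101.8]
force: [-0.2, 0.4, 1.6]
gripper_width: 0.0004
gripper_force: 0.0
```

>>> {"fn": "jog_arm", "kwargs": {"increments": [{"dp": [0,0,0.005],"rotation": [0,0,0],"gripper": 255},{"dp": [0,0,0.005],"rotation": [0,0,0],"gripper": 255},{"dp": [0,0,0],"rotation": [0,0,0],"gripper": 255}]}}

```text
time: 13.4
tool_pos: [0.5598, 0.0232, 0.0428]
tcp_rot: [-180.0, -0.0, 101.8]
force: [-0.8, 0.4, 1.5]
gripper_width: 0.0003
gripper_force: 1.2
```

>>> {"fn": "jog_arm", "kwargs": {"increments": [{"dp": [0,0,0.005],"rotation": [0,0,0],"gripper": 255},{"dp": [0,0,0.005],"rotation": [0,0,0],"gripper": 255},{"dp": [0,0,0],"rotation": [0,0,0],"gripper": 255}]}}

```text
time: 13.7
tool_pos: [0.5599, 0.0232, 0.0422]
tcp_rot: [-180.0, 0.0, 101.8]
force: [-9.3, -0.1, 30.2]
gripper_width: 0.0005
gripper_force: 15.0
```

It stopped at z=42.2 mm with 30 N, and home is 42. I'll lift and verify.

>>> {"fn": "jog_arm", "kwargs": {"increments": [{"dp": [0,0,-0.02],"rotation": [0,0,0],"gripper": 255},{"dp": [0,0,-0.13],"rotation": [0,0,0],"gripper": 255},{"dp": [0,0,-0.1],"rotation": [0,0,0],"gripper": 255},{"dp": [0,0,0],"rotation": [0,0,0],"gripper": 255}]}}

```text
time: 14.1
tool_pos: [0.5628, 0.0233, 0.1184]
tcp_rot: [179.6, 0.1, 101.8]
force: [0.2, -0.6, 0.6]
gripper_width: 0.0003
gripper_force: 0.0
```

Run:
```python
from h import *
for n in("wrist","scene"):
    p=grab_frame(n);w=cloud(p)
    t=np.radians(11.85);c,s=np.cos(t),np.sin(t);d=w[...,:2]-[.5603,.0232];x=d@[c,s];y=d@[-s,c];z=w[...,2]
    m=(abs(x)<.017)&(abs(y)<.017)&(z>.03)&(z<.06)
    A=np.c_[x[m],y[m],np.ones(m.sum())];print(n,m.sum(),np.linalg.lstsq(A,z[m],rcond=None)[0],np.median(z[m]))
    m=(abs(x+.06)<.02)&(abs(y+.06)<.03)&(z<.06);print("deck",np.median(z[m]))
    l=masks_of("lever",p)
    if l:
        a=w[l[0]["mask"]];k=a[a[:,2]>.082];print("knob",np.median(k,0),np.array(local(np.median(k,0))).round(4),len(k))
print(ctrl.get_state()["tool_pos"],ctrl.get_state()["time"])
```

```text
wrist 2034 [-0.00195333  0.0017836   0.04219293] 0.04219732228368081
deck 0.02403866415495104
knob [0.63126369 0.08654597 0.08773284] [0.0825 0.0474] 517
scene 208 [0.00965165 0.01025493 0.04161321] 0.04167584769287247
deck 0.02351136658578612
knob [0.63206401 0.08339802 0.08681687] [0.0826 0.0442] 36
[0.55914587 0.02320832 0.11366476] 14.3
```

The die is home and flat, with its top at 42.2 mm. The knob is at about (0.632, 0.086) and the lever is about 5° past open. I'll turn the tool so the fingers straddle the knob tangentially, then grip it.

>>> {"fn": "jog_arm", "kwargs": {"increments": [{"dp": [0,0,0],"rotation": [0,0,-0.0233],"gripper": 80},{"dp": [0,0,0],"rotation": [0,0,-0.0233],"gripper": 80},{"dp": [0,0,0],"rotation": [0,0,-0.0233],"gripper": 80},{"dp": [0,0,0],"rotation": [0,0,-0.0233],"gripper": 80},{"dp": [0,0,0],"rotation": [0,0,-0.0233],"gripper": 80},{"dp": [0,0,0],"rotation": [0,0,-0.0233],"gripper": 80},{"dp": [0,0,0],"rotation": [0,0,-0.0233],"gripper": 80},{"dp": [0,0,0],"rotation": [0,0,-0.0233],"gripper": 80}]}}

```text
time: 15.1
tool_pos: [0.5589, 0.0232, 0.113]
tcp_rot: [-180.0, -0.2, 169.3]
force: [0.0, -0.5, -0.0]
gripper_width: 0.0595
gripper_force: 0.0
```

>>> {"fn": "jog_arm", "kwargs": {"increments": [{"dp": [0,0,0],"rotation": [0,0,-0.0233],"gripper": 80},{"dp": [0,0,0],"rotation": [0,0,-0.0233],"gripper": 80},{"dp": [-0.088,0.061,0],"rotation": [0,0,0],"gripper": 80},{"dp": [-0.088,0.061,0],"rotation": [0,0,0],"gripper": 80},{"dp": [-0.088,0.06,0],"rotation": [0,0,0],"gripper": 80},{"dp": [0,0,0],"rotation": [0,0,0],"gripper": 80}]}}

```text
time: 15.7
tool_pos: [0.6354, 0.0876, 0.1132]
tcp_rot: [180.0, 0.0, -174.2]
force: [-0.2, -0.5, -0.2]
gripper_width: 0.0597
gripper_force: 0.0
```

Run:
```python
from h import *
p=settle(2);w=cloud(p)
for n in("scene","top"):
  q=grab_frame(n)
  l=masks_of("lever",q)
  if l:
    a=cloud(q)[l[0]["mask"]];k=a[(a[:,2]>.08)&(a[:,2]<.095)];print(n,len(k),np.median(k,0) if len(k) else "")
save(p,"w6.png")
```

```text
15.8 [[0.6334, 0.0864, 0.1128], [0.6322, 0.0856, 0.1128]]
[ 6.328000e-01  8.600000e-02  1.128000e-01 -1.799929e+02 -1.469000e-01
 -1.742001e+02 -4.436000e-01 -4.488000e-01 -3.559000e-01] 0.05986991921781687 0.0
scene 13 [0.63531859 0.07961894 0.08282119]
```

View pics/w6.png

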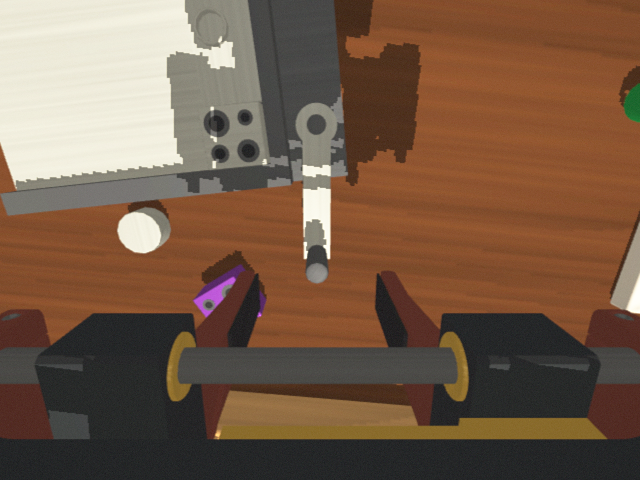

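The fingers straddle the knob at (317,270), and the bar points straight at the tool. Descending and gripping.

>>> {"fn": "jog_arm", "kwargs": {"increments": [{"dp": [0,0,0.1],"rotation": [0,0,0],"gripper": 80},{"dp": [0,0,0.085],"rotation": [0,0,0],"gripper": 80},{"dp": [0,0,0],"rotation": [0,0,0],"gripper": 225},{"dp": [0,0,0],"rotation": [0,0,0],"gripper": 225},{"dp": [0,0,0],"rotation": [0,0,0],"gripper": 225},{"dp": [0,0,0],"rotation": [0,0,0],"gripper": 225},{"dp": [0,0,0],"rotation": [0,0,0],"gripper": 225},{"dp": [0,0,0],"rotation": [0,0,0],"gripper": 225}], "force": 8}}

```text
time: 16.8
tool_pos: [0.6337, 0.0855, 0.06]
tcp_rot: [180.0, 0.1, -174.3]
force: [-0.1, -0.7, 0.3]
gripper_width: 0.0159
gripper_force: 0.0
```

```bash
python3 e.py | tail -1
```

```text
tcp [0.0846 0.046 ] 0.0598 floc [-0.6  0.3  3.1] [ 1.8000e+02  5.0000e-02 -1.7427e+02] 0.01390071880949268 16.85
```

>>> {"fn": "jog_arm", "kwargs": {"increments": [{"dp": [0.0021,-0.0345,0],"rotation": [0,0,0.01944],"gripper": 225},{"dp": [0.0021,-0.0345,0],"rotation": [0,0,0.01944],"gripper": 225},{"dp": [0.0021,-0.0345,0],"rotation": [0,0,0.01944],"gripper": 225},{"dp": [0.0021,-0.0345,0],"rotation": [0,0,0.01944],"gripper": 225}]}}

```text
time: 17.25
tool_pos: [0.6278, 0.0448, 0.0598]
tcp_rot: [180.0, 0.0, 157.4]
force: [-1.9, 2.7, 3.7]
gripper_width: 0.0138
gripper_force: 8.0
```

```bash
python3 e.py | tail -1
```

```text
tcp [0.0697 0.0061] 0.0598 floc [-2.6  0.1  4. ] [1.8000e+02 2.0000e-02 1.5707e+02] 0.013289495431715776 17.3
```

>>> {"fn": "jog_arm", "kwargs": {"increments": [{"dp": [0.0021,-0.0345,0],"rotation": [0,0,0.01944],"gripper": 225},{"dp": [0.0021,-0.0345,0],"rotation": [0,0,0.01944],"gripper": 225},{"dp": [0.0021,-0.0345,0],"rotation": [0,0,0.01944],"gripper": 225},{"dp": [0.0021,-0.0345,0],"rotation": [0,0,0.01944],"gripper": 225},{"dp": [0.0021,-0.0345,0],"rotation": [0,0,0.01944],"gripper": 225},{"dp": [0.0021,-0.0345,0],"rotation": [0,0,0.01944],"gripper": 225}]}}

```text
time: 17.9
tool_pos: [0.5864, 0.0006, 0.0598]
tcp_rot: [179.9, 0.0, 115.6]
force: [0.5, 2.7, 1.7]
gripper_width: 0.0134
gripper_force: 8.0
```

```bash
python3 e.py | tail -1
```

```text
tcp [ 0.0194 -0.0278] 0.0598 floc [-1.9 -0.3  5.7] [1.7998e+02 2.0000e-02 1.1524e+02] 0.013105318650348417 17.95
```

>>> {"fn": "jog_arm", "kwargs": {"increments": [{"dp": [0.0021,-0.0345,0],"rotation": [0,0,0.01944],"gripper": 225},{"dp": [0.0007,-0.0198,0],"rotation": [0,0,0.0111],"gripper": 225},{"dp": [0,0,0],"rotation": [0,0,0],"gripper": 225}]}}

```text
time: 18.25
tool_pos: [0.5706, -0.0053, 0.0598]
tcp_rot: [180.0, 0.0, 104.9]
force: [-1.0, -1.0, 4.8]
gripper_width: 0.0134
gripper_force: 8.0
```

>>> {"fn": "jog_arm", "kwargs": {"increments": [{"dp": [0,-0.006,0],"rotation": [0,0,0.003],"gripper": 225},{"dp": [0,-0.006,0],"rotation": [0,0,0.003],"gripper": 225},{"dp": [0,0,0],"rotation": [0,0,0],"gripper": 225}]}}

```text
time: 18.55
tool_pos: [0.5678, -0.006, 0.0598]
tcp_rot: [179.9, 0.0, 102.7]
force: [0.5, -0.2, 6.1]
gripper_width: 0.0135
gripper_force: 8.0
```

```bash
python3 e.py | tail -1
```

```text
tcp [ 0.0013 -0.0301] 0.0597 floc [-0.4 -0.6  7.4] [1.7993e+02 2.0000e-02 1.0268e+02] 0.013978146048606458 18.6
```

>>> {"fn": "jog_arm", "kwargs": {"increments": [{"dp": [0,-0.006,0],"rotation": [0,0,0],"gripper": 225},{"dp": [0,0,0],"rotation": [0,0,0],"gripper": 225}]}}

```text
time: 18.8
tool_pos: [0.5666, -0.0063, 0.0598]
tcp_rot: [179.9, 0.0, 102.7]
force: [4.0, 1.6, 4.8]
gripper_width: 0.0134
gripper_force: 8.0
```

```bash
python3 e.py | tail -1
```

```text
tcp [ 0.0001 -0.0301] 0.0598 floc [3.4 0.3 5.2] [1.7986e+02 3.0000e-02 1.0265e+02] 0.013687724922312584 18.85
```

One more nudge until the stop clearly pushes back.

>>> {"fn": "jog_arm", "kwargs": {"increments": [{"dp": [0,-0.006,0],"rotation": [0,0,0],"gripper": 225},{"dp": [0,0,0],"rotation": [0,0,0],"gripper": 225}]}}

```text
time: 19.05
tool_pos: [0.5665, -0.0063, 0.0599]
tcp_rot: [179.6, 0.0, 102.6]
force: [8.8, 2.9, -0.7]
gripper_width: 0.0139
gripper_force: 8.0
```

>>> {"fn": "jog_arm", "kwargs": {"increments": [{"dp": [0,-0.006,0],"rotation": [0,0,0],"gripper": 225},{"dp": [0,0,0],"rotation": [0,0,0],"gripper": 225}]}}

```text
time: 19.25
tool_pos: [0.5664, -0.0064, 0.0599]
tcp_rot: [179.5, 0.1, 102.6]
force: [13.5, 4.7, -5.3]
gripper_width: 0.0136
gripper_force: 8.0
```

```bash
python3 e.py | tail -1
```

```text
tcp [-0.0001 -0.0302] 0.0599 floc [14.7  1.6 -4.6] [1.7947e+02 7.0000e-02 1.0262e+02] 0.013851269863292244 19.3
```

Hard stop: no motion as the force rises to 14 N. I'll ease off, open and lift straight up.

>>> {"fn": "jog_arm", "kwargs": {"increments": [{"dp": [0,0.009,0],"rotation": [0,0,0],"gripper": 225},{"dp": [0,0,0],"rotation": [0,0,0],"gripper": 120},{"dp": [0,0,0],"rotation": [0,0,0],"gripper": 120},{"dp": [0,0,0],"rotation": [0,0,0],"gripper": 120},{"dp": [0,0,0],"rotation": [0,0,0],"gripper": 120},{"dp": [0,0,-0.1],"rotation": [0,0,0],"gripper": 120},{"dp": [0,0,-0.15],"rotation": [0,0,0],"gripper": 120},{"dp": [0,0,-0.15],"rotation": [0,0,0],"gripper": 120}]}}

```text
time: 20.1
tool_pos: [0.5631, -0.0067, 0.1797]
tcp_rot: [-179.8, -0.0, 102.6]
force: [0.6, -0.3, 0.1]
gripper_width: 0.0462
gripper_force: 0.0
```

>>> {"fn": "jog_arm", "kwargs": {"increments": [{"dp": [-0.1,0,-0.1],"rotation": [0,0,0],"gripper": 120},{"dp": [-0.1,0,-0.1],"rotation": [0,0,0],"gripper": 120},{"dp": [0,0,0],"rotation": [0,0,0],"gripper": 120}]}}

```text
time: 20.4
tool_pos: [0.5802, -0.068, 0.2437]
tcp_rot: [179.6, 0.2, 102.5]
force: [0.9, 0.4, -1.0]
gripper_width: 0.0461
gripper_force: 0.0
```

Run:
```python
from h import *
p=settle(3);w=cloud(p);save(p,"w7.png")
l=masks_of("lever",p)
if l:
    a=w[l[0]["mask"]];k=a[a[:,2]>.082];print("knob",local(np.median(k,0)),len(k))
    b=a[(a[:,2]>.046)&(a[:,2]<.054)];L=cv2.fitLine(b[:,:2].astype(np.float32),2,0,.01,.01).ravel();print("bar dir",np.degrees(np.arctan2(L[1],L[0]))-11.85)
d=w[...,:2]-[.5603,.0232];t=np.radians(11.85);x=d@[np.cos(t),np.sin(t)];y=d@[-np.sin(t),np.cos(t)];z=w[...,2]
for sx in(-.015,.015):
    m=(abs(x-sx)<.003)&(abs(y)<.016);print(sx,np.nanmedian(z[m]))
```

```text
20.55 [[0.5784, -0.0666, 0.2411], [0.577, -0.0656, 0.2393], [0.5763, -0.0649, 0.2382]]
[ 5.770000e-01 -6.560000e-02  2.393000e-01  1.797919e+02 -6.200000e-03
  1.025032e+02  5.434000e-01  9.227000e-01 -3.368000e-01] 0.04685173380212886 0.0
knob (np.float64(-0.000708978395617351), np.float64(-0.0289158066955246)) 177
bar dir -89.94722
-0.015 0.04241071973891947
0.015 0.042407647767436774
```

View pics/w7.png

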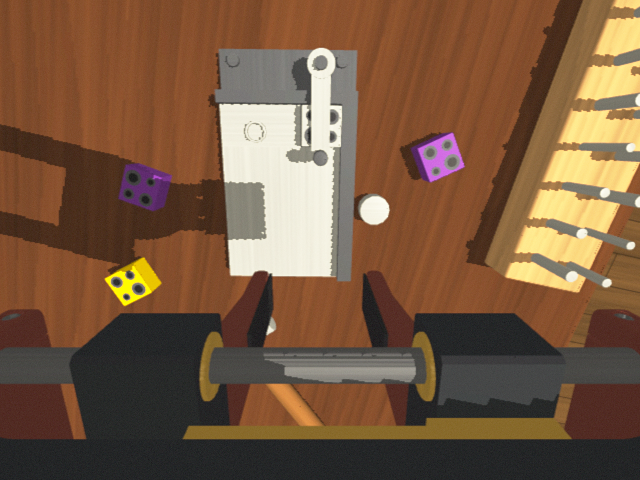

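The lever lies shut over the die at (320,110), with the bar at -89.9° and the die top at 42.4 mm on both sides. The ring (255,131) and the round die (374,209) are undisturbed, so I'm handing it in.

```bash
python3 -c "
from cell import order
print(order.sign_off())"
```

```text
the job is handed in; nothing more can be done
None
```

The job is handed in at about 20.6 s of the 64 s allowed: the die is home on the pocket floor, the lever is shut against its stop, and the ring and round die look undisturbed; I did not re-measure the hammer and cup.

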